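# Sample grinding balls and hold the loupe over them

### The job

With the hand scoop, scoop at least two white grinding balls out of the steel tub in one lift, tip them into the round inspection dish so that every ball is in the tub or the dish and none is spilt, and stand the empty scoop back on the bench on its flat bottom. Then pick up the loupe and finish while holding it: right way up, still and level, centred over the dish and touching nothing else, with the lens at the height of the pointer on the gauge post; do not put it down. Do not shift the pointer, the tube rack, the bottle or the beaker.

Things in the scene. Friction and masses are not known exactly. Their poses are not given: they have to be found in the camera images.
- tub: fixed open steel tub with the balls, 184 x 74 mm outside, 36 mm high, floor 6 mm thick. Origin: centre of its underside, z up, x along its length. Inside x -88 to +88 mm, 66 mm wide; the flat floor runs from x = -88 to +62 mm, then a 45 degree ramp rises to the +x end wall: balls pushed against it roll back over a scoop's lip. Balls start at x = -5 to +55 mm.
- scoop: loose hand scoop, about 80 g, standing on its flat bottom: aluminium pan 50 x 50 mm (46 inside), floor 1.6 mm, sides 22 mm and back 26 mm high, open at the front lip (x = +25 mm). Origin: centre of its underside, x towards the lip, z up. Black handle behind the back wall: an upright stem (x -37 to -27 mm, z 0 to 48 mm), then the leaning bar of handle.
- pan (a point): middle of the scoop's pan, 12 mm above its underside. Axes as the scoop's.
- handle (a point): middle of the scoop's handle bar, at x = -35, z = 73 mm in the scoop's frame. The bar is 14 mm thick (y), 22 mm wide and 56 mm long; it starts at x = -30, z = 45 mm and leans back (to -x) 10 degrees from the vertical; its top is at x = -40, z = 100 mm. Axes as the scoop's.
- station: fixed inspection station: a round black dish, 112 mm outside and 104 mm inside diameter, rim 26 mm above the bench, floor 6 mm thick. Origin: centre of the dish's underside, z up; at y = +88 mm stands a steel gauge post, 10 mm diameter, 165 mm high, on a foot plate 40 x 40 mm, 2 mm thick.
- dish (a point): centre of the inspection dish's inner floor, 6 mm above the bench.
- mark (a point): tip of the brass pointer (24 x 8 x 3 mm) on the black collar (22 mm diameter) that sits on the gauge post; the pointer points at the dish and its tip is 56 mm from the dish's axis. Its height is the focal height, 80 to 140 mm above the bench, and is where the middle of the lens must be. The collar is held by friction only.
- loupe: loose loupe (reading lens), about 70 g (varies), lying flat: black ring 60 mm diameter, 20 mm high, with a glass lens in it, and a straight black handle 14 mm wide (y) and 16 mm high (z 4 to 20 mm) running from the ring to x = -113 mm, a small foot under its end. Origin: centre of the ring's underside, handle towards -x, z up (the lens axis).
- lens (a point): centre of the loupe's lens, on the ring's axis 10 mm above the loupe's underside, midway up the ring.
- rack: bystander: grey tube rack with glass tubes, 70 x 100 x 93 mm; origin centre of underside.
- bottle: bystander: closed amber bottle, 64 mm diameter, 130 mm high; origin centre of underside.
- beaker: bystander: glass beaker, 50 mm diameter, 55 mm high; origin centre of underside.
- ball0: white ceramic grinding ball, 16 mm diameter, 13 g; origin at its centre. All seven are alike and start in the tub.
- ball1: white ceramic grinding ball, 16 mm diameter, 13 g; origin at its centre. All seven are alike and start in the tub.
- ball2: white ceramic grinding ball, 16 mm diameter, 13 g; origin at its centre. All seven are alike and start in the tub.
- ball3: white ceramic grinding ball, 16 mm diameter, 13 g; origin at its centre. All seven are alike and start in the tub.
- ball4: white ceramic grinding ball, 16 mm diameter, 13 g; origin at its centre. All seven are alike and start in the tub.
- ball5: white ceramic grinding ball, 16 mm diameter, 13 g; origin at its centre. All seven are alike and start in the tub.
- ball6: white ceramic grinding ball, 16 mm diameter, 13 g; origin at its centre. All seven are alike and start in the tub.
Mind the look-alikes: they are no part of the job. What is shaped like the scoop but green or purple is not meant.

How it is judged:
On the way, in this order (a step that is already met when the one before it is completed fails the run):
1. at least two balls lie in the scoop, lifted clear of the tub (height (world z) of scoop above 0.06 m and ((distance between ball0 and pan below 0.032 m and distance between any of ball1, ball2, ball3, ball4, ball5, ball6 and pan below 0.032 m) or (distance between ball1 and pan below 0.032 m and distance between any of ball2, ball3, ball4, ball5, ball6 and pan below 0.032 m) or (distance between ball2 and pan below 0.032 m and distance between any of ball3, ball4, ball5, ball6 and pan below 0.032 m) or (distance between ball3 and pan below 0.032 m and distance between any of ball4, ball5, ball6 and pan below 0.032 m) or (distance between ball4 and pan below 0.032 m and distance between any of ball5, ball6 and pan below 0.032 m) or distance between each of ball5, ball6 and pan below 0.032 m)), for 0.2 s.
2. at least two balls lie in the inspection dish (((distance between ball0 and dish below 0.05 m and distance between any of ball1, ball2, ball3, ball4, ball5, ball6 and dish below 0.05 m) or (distance between ball1 and dish below 0.05 m and distance between any of ball2, ball3, ball4, ball5, ball6 and dish below 0.05 m) or (distance between ball2 and dish below 0.05 m and distance between any of ball3, ball4, ball5, ball6 and dish below 0.05 m) or (distance between ball3 and dish below 0.05 m and distance between any of ball4, ball5, ball6 and dish below 0.05 m) or (distance between ball4 and dish below 0.05 m and distance between any of ball5, ball6 and dish below 0.05 m) or distance between each of ball5, ball6 and dish below 0.05 m)), for 0.2 s.
3. the scoop stands flat on the bench, let go (height (world z) of scoop below 0.006 m and angle between scoop's own z axis and vertical below 0.1 rad and contact force between scoop and the fingers below 0.05 N), for 0.2 s.
At the end, for the whole second after the job is handed in: Loupe gripped and still, touching nothing else: lens within 15 mm of the dish axis and 8 mm of pointer height, tilt under 0.14 rad. At least two balls in the dish, the rest in dish or tub; scoop let go, flat on the bench (tilt under 0.1 rad) (all of step 3 and horizontal distance between lens and dish below 0.015 m and z of lens in the frame of mark between -0.008 and 0.008 m and angle between loupe's own z axis and vertical below 0.14 rad and contact force between loupe and the fingers above 0.5 N and contact force between loupe and station below 0.05 N and contact force between loupe and scoop below 0.05 N and linear speed of loupe below 0.03 m/s and angular speed of loupe below 0.2 rad/s and ((distance between ball0 and dish below 0.05 m and distance between any of ball1, ball2, ball3, ball4, ball5, ball6 and dish below 0.05 m) or (distance between ball1 and dish below 0.05 m and distance between any of ball2, ball3, ball4, ball5, ball6 and dish below 0.05 m) or (distance between ball2 and dish below 0.05 m and distance between any of ball3, ball4, ball5, ball6 and dish below 0.05 m) or (distance between ball3 and dish below 0.05 m and distance between any of ball4, ball5, ball6 and dish below 0.05 m) or (distance between ball4 and dish below 0.05 m and distance between any of ball5, ball6 and dish below 0.05 m) or distance between each of ball5, ball6 and dish below 0.05 m) and height (world z) of each of ball0, ball1, ball2, ball3, ball4, ball5, ball6 above 0.012 m); the arm keeps its last pose, push and grip.
It fails at once if the gauge pointer is shifted by more than 4 mm (distance of mark from where it was at the start of the episode above 0.004 m).
It fails at once if the rack is shifted by more than 20 mm (distance of rack from where it was at the start of the episode above 0.02 m).
It fails at once if the bottle is shifted by more than 20 mm (distance of bottle from where it was at the start of the episode above 0.02 m).
It fails at once if the beaker is shifted by more than 20 mm (distance of beaker from where it was at the start of the episode above 0.02 m).
It also fails if it takes over 72 s, if anything falls off the work surface, if the arm or the gripper's body presses on something with over 40 N, if the wrist force passes 120 N, or if a joint passes its speed limit or range.

### The arm

A 7-joint arm with a two-finger parallel gripper is mounted at the origin on the work surface. World frame = base frame: x ahead of the robot, y to its left, z up, the work surface at z = 0. Lengths are in m, angles in rad, forces in N, time in s.
With the tool pointing down it reaches from about 0.425 to 0.875 m from the base axis. Payload 9.9 kg.
Tool frame: the origin (TCP) lies midway between the tips of the shut fingers; the grasp point (between the pads) lies 19 mm behind it; z points along the fingers, y is the direction in which the jaws open and shut (so a half turn about z gives the same grasp; the last joint's range is limited). The gripper opens to 85 mm and grips with 20 to 120 N. Pads are 22 mm wide; open, the fingers measure 114 mm over their backs; the gripper's body (76 mm by 85 mm) begins 54 mm behind the grasp point. The pads swing forward as they close: fully open they stand 13 mm farther back than shut.
Start: joints at [1.127, 0.576, 0.025, 1.437, -0.015, 1.129, -0.057], TCP at [0.238, -0.632, 0.231] pointing down, gripper open.
Joint ranges: [-2.76, 2.76], [-0.34, 2.15], [-1.52, 1.57], [0.19, 2.46], [-1.09, 4.23], [0.17, 1.99], [-2.82, 2.82]. Speed limits (rad/s): [2.22, 2.22, 3.01, 3.01, 3.14, 3.14, 3.14].

### API

Orientations are given as a rotation vector (axis times angle).
In Python, from workcell import arm gives the robot as it stands. The module is installed in compiled form; this text tells all that it offers.
- The arm moves only by the tool arm_command, never from a script. Its argument "deltas" is text: rows parted by semicolons, each of 7 numbers parted by spaces: the shift along the tool's x, y, z in mm, then the turn, a rotation vector about the tool's x, y, z in degrees, then the closure, from 0 (fully open) to 1 (shut). A call has 1 to 5 rows; each row is the pose to reach, as a shift and turn from the pose commanded when the call began, along the tool's axes at that moment; what a row does not reach only later rows make up. A row lasts 1/10 s, in which the tool goes at most 50 mm and 8.59 degrees, less where a joint would pass 70% of its speed; a pose out of reach is approached as far as the arm can. A call with a gripper value outside its range is refused whole. The fingers move at their own pace and stop on an object; "force" is the grip in N (left out, the last holds). Time passes only in rows, so rows that repeat a pose let the fingers close. It gives the time, the measured TCP pose, the force and the opening at its end, in the units of the state.
- arm.observe(): the state, without advancing time (a new reading comes with each control period).
- arm.snapshot(name): name is "scene" or "top" or "wrist"; returns the picture (400x640x3 uint8, red, green, blue); there is no depth.
- arm.calibration(name): a dict with "fx", "fy", "cx", "cy" (pixels), "extrinsics" (4x4, takes a point from camera to world coordinates). Camera axes: x right, y down, z forward; pixel columns grow to the right and rows downward; lengths in m; the calibration is good to about 2 mm. A picture is of the moment at which its call begins: read the wrist's pose just before it. calibration takes no time and is no camera call; for the wrist camera it gives the pose at the moment of the call.
- arm.close_job(): hands the job in, once; it reports no verdict.
The state is a dict: "time_s": time; "joints": joint angles; "joint_vel": joint speeds; "effort": joint torques, N m; "eef_pos": TCP position; "tcp_rot": TCP orientation; "force": force on the tool from outside, world axes, zero at the start; "moment": the same for the moment, N m; "finger_gap": finger opening in m.
Only numpy, scipy, OpenCV 4.12 (cv2) and the standard library are available. Lean on these libraries where they do the work, as an engineer would, in place of code of your own. Each camera call takes 0.05 s, during which the arm holds its last target. There are 200 camera calls.

## Working session

There is one attempt and no reset: what is moved stays moved. The work goes in short steps, Python scripts to look and compute and a tool call to move; the robot and the scene stay as the last step left them, time stands still between calls to the robot, and variables do not carry over. Pictures are saved under pics/ and viewed, about 8 in all and at most 12, crops included, and the job is handed in when it is done.

Besides the shell and the picture viewer there is one more tool, called after ">>>" as name(argument=value, ...) on one line, values as JSON. arm_command: Moves the arm, as the interface text tells. Its arguments: {"type":"object","properties":{"deltas":{"type":"string"},"force":{"type":"number"}},"required":["deltas"]}

```bash
mkdir -p pics
python3 - <<'E'
from workcell import arm
import cv2,numpy as np
s=arm.observe();print({k:np.round(v,3).tolist() for k,v in s.items()})
for n in("scene","top"):
    c=arm.calibration(n);print(n,c['fx'],c['fy'],c['cx'],c['cy'],np.round(c['extrinsics'],4).tolist())
    cv2.imwrite(f'pics/{n}0.png',arm.snapshot(n)[:,:,::-1])
E
```

```text
{'time_s': 0.0, 'joints': [1.127, 0.577, 0.025, 1.438, -0.015, 1.129, -0.057], 'joint_vel': [0.001, -0.0, -0.0, -0.001, -0.002, -0.0, -0.001], 'effort': [0.001, -76.574, 2.25, -28.597, 0.015, 0.013, -0.0], 'eef_pos': [0.238, -0.631, 0.23], 'tcp_rot': [-3.089, -0.562, 0.001], 'force': [-0.061, -0.486, 0.02], 'moment': [0.019, -0.062, -0.067], 'finger_gap': 0.085}
scene 365.21708855449305 365.21708855449305 322.0298885415833 204.8444078904339 [[0.0997, 0.7508, -0.653, 1.227], [0.995, -0.0785, 0.0616, -0.1104], [-0.0051, -0.6558, -0.7549, 0.8278], [0.0, 0.0, 0.0, 1.0]]
top 483.8227939475651 483.8227939475651 323.18782362515145 198.68033526268 [[-0.0242, -0.9923, 0.1215, 0.4301], [-0.9996, 0.0222, -0.0174, -0.0577], [0.0146, -0.1219, -0.9924, 1.5657], [0.0, 0.0, 0.0, 1.0]]
```

View pics/scene0.png

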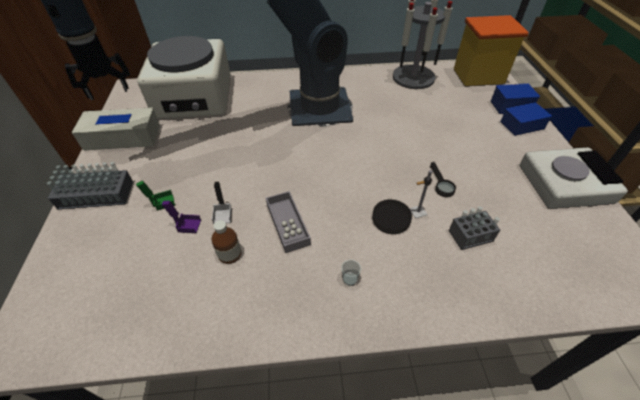

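View pics/top0.png

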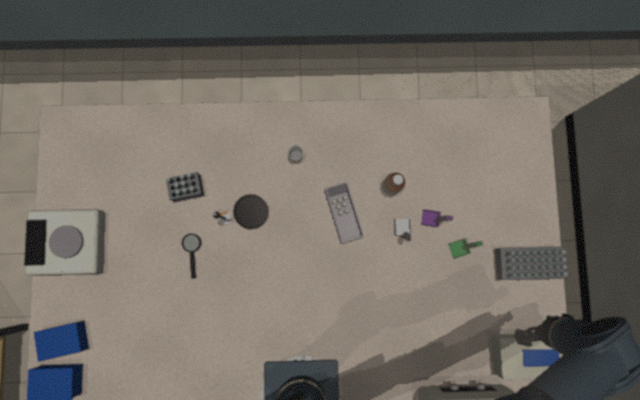

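The scene view shows three scoop-shaped things: green (155,193), purple (182,215), and the aluminium pan with black handle (221,205). In the top view they are at (459,248), (431,218) and (402,228). The aluminium one with the black handle matches the description. The tub is at top (343,213), the dish at (251,211), the post at (222,215), the loupe ring at (191,242), the beaker at (295,155), the bottle at (395,183) and the rack at (185,186).

```bash
cat > h.py <<'E'
from workcell import arm
import cv2,numpy as np
from scipy.spatial.transform import Rotation as R
def rays(c,px):
    px=np.atleast_2d(px).astype(float)
    d=np.c_[(px[:,0]-c['cx'])/c['fx'],(px[:,1]-c['cy'])/c['fy'],np.ones(len(px))]
    E=c['extrinsics'];return E[:3,3],d@E[:3,:3].T
def onplane(c,px,z):
    o,d=rays(c,px);return o+d*((z-o[2])/d[:,2])[:,None]
def proj(c,P):
    E=np.linalg.inv(c['extrinsics']);p=np.atleast_2d(P)@E[:3,:3].T+E[:3,3]
    return np.c_[c['fx']*p[:,0]/p[:,2]+c['cx'],c['fy']*p[:,1]/p[:,2]+c['cy']]
def tri(c1,p1,c2,p2):
    A=[];b=[]
    for c,p in((c1,p1),(c2,p2)):
        o,d=rays(c,p);d=d[0]/np.linalg.norm(d[0]);M=np.eye(3)-np.outer(d,d);A.append(M);b.append(M@o)
    return np.linalg.lstsq(np.vstack(A),np.hstack(b),rcond=None)[0]
def tool():
    s=arm.observe();return np.array(s['eef_pos']),R.from_rotvec(s['tcp_rot'])
def delta(p,M):
    "tool-axis shift in mm and rotvec in deg from the present pose to p, M (3x3, columns tool axes)"
    q,r=tool();return np.round(r.inv().apply(np.array(p)-q)*1e3,1),np.round((r.inv()*R.from_matrix(M)).as_rotvec(degrees=True),1)
def snap(n,name):
    c=arm.calibration(n);i=arm.snapshot(n)[:,:,::-1].copy();cv2.imwrite(f'pics/{name}.png',i);np.savez(f'pics/{name}.npz',**c);return c,i
E
python3 - <<'E'
from h import *
T=cv2.imread('pics/top0.png');S=cv2.imread('pics/scene0.png');c=arm.calibration('top')
for n,p,z in [('tub',(343,213),.03),('scoop',(402,228),.02),('dish',(251,211),.02),('post',(222,215),.0),('loupe',(191,242),.02),('beaker',(295,155),.05),('bottle',(397,181),.13),('rack',(185,186),.09)]:
    print(n,np.round(onplane(c,p,z)[0],3))
print(delta([.5,-.2,.4],R.from_rotvec([np.pi,0,0]).as_matrix()))
w=arm.calibration('wrist');q,r=tool()
print('cam in tool',np.round(r.inv().apply(w['extrinsics'][:3,3]-q),3),np.round(r.inv().as_matrix()@w['extrinsics'][:3,:3],2).tolist(),w['fx'],w['cx'],w['cy'])
E
```

```text
tub [ 0.571 -0.147  0.03 ]
scoop [ 0.519 -0.335  0.02 ]
dish [0.585 0.147 0.02 ]
post [0.576 0.244 0.   ]
loupe [0.49  0.338 0.02 ]
beaker [0.758 0.002 0.05 ]
bottle [ 0.655 -0.306  0.13 ]
rack [0.66 0.34 0.09]
(array([ 397.6, -311.6, -169.1]), array([-0.1,  0. , 20.6]))
cam in tool [ 0.075 -0.    -0.141] [[0.0, -0.96, -0.29], [1.0, 0.0, -0.0], [0.0, -0.29, 0.96]] 318.2237686079928 317.79195995183056 197.5720048007834
```

Run:
```python
from h import *
print(delta([.6,-.24,.3],R.from_rotvec([np.pi,0,0]).as_matrix()))
```

```text
(array([ 477.1, -238.8,  -69.2]), array([-0.1,  0. , 20.6]))
```

>>> arm_command(deltas="44 -22 -14 0 0 4 0; 88 -44 -28 0 0 8 0; 132 -66 -42 0 0 12 0; 176 -88 -56 0 0 16 0; 220 -110 -69 0 0 20.6 0")

```text
time_s: 0.6
eef_pos: [0.4022, -0.4535, 0.2992]
tcp_rot: [-3.141, 0.004, 0.0]
force: [0.3, -0.7, -0.4]
finger_gap: 0.0852
```

Run:
```python
from h import *
print(tool()[0],delta([.6,-.24,.3],R.from_rotvec([np.pi,0,0]).as_matrix()))
```

```text
[ 0.40219735 -0.45354981  0.29921216] (array([ 197.2, -214.1,   -0.8]), array([-0. ,  0. , -0.2]))
```

>>> arm_command(deltas="33 -36 0 0 0 0 0; 66 -71 0 0 0 0 0; 99 -107 0 0 0 0 0; 132 -143 0 0 0 0 0; 165 -178 0 0 0 0 0")

```text
time_s: 1.1
eef_pos: [0.5672, -0.2753, 0.2987]
tcp_rot: [-3.141, -0.001, 0.001]
force: [0.8, -0.3, 0.9]
finger_gap: 0.0859
```

>>> arm_command(deltas="16 -18 0 0 0 0 0; 32 -36 0 0 0 0 0; 32 -36 0 0 0 0 0; 32 -36 0 0 0 0 0")

```text
time_s: 1.5
eef_pos: [0.5981, -0.2409, 0.2983]
tcp_rot: [-3.142, -0.002, 0.002]
force: [0.3, -0.4, -0.5]
finger_gap: 0.0852
```

Run:
```python
from h import *
print(tool()[0])
snap('wrist','w1')
```

```text
[ 0.5981029  -0.24089946  0.29830847]
```

View pics/w1.png

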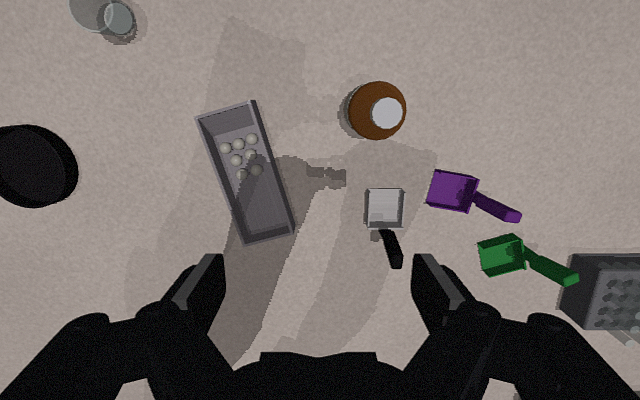

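The wrist view shows the aluminium scoop (pan centre 384,207, lip at the top, black handle to 395,265). The tub's rim corners are about (196,118), (255,100), (295,233) and (245,245), with seven balls around (240,155) and the ramp at the far end. I'll take one close crop to confirm the choice and read the edges.

Run:
```python
import cv2,numpy as np
i=cv2.imread('pics/w1.png')
i=cv2.convertScaleAbs(i,alpha=1.5,beta=10)
a=cv2.resize(i[90:260,180:310],None,fx=3.4,fy=3.4,interpolation=cv2.INTER_CUBIC)
b=cv2.resize(i[175:275,350:420],None,fx=5,fy=5,interpolation=cv2.INTER_CUBIC)
o=np.zeros((580,800,3),np.uint8);o[:578,:442]=a;o[:500,447:797]=b
for k in range(10,130,10): cv2.line(o,(int(k*3.4),0),(int(k*3.4),(8 if k%50 else 20)),(0,0,255),1)
for k in range(10,170,10): cv2.line(o,(0,int(k*3.4)),(8,int(k*3.4)),(0,0,255),1)
for k in range(0,70,10): cv2.line(o,(447+k*5,0),(447+k*5,8),(0,0,255),1)
for k in range(0,100,10): cv2.line(o,(447,k*5),(455,k*5),(0,0,255),1)
cv2.imwrite('pics/c1.png',o)
```

```text
(no output)
```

View pics/c1.png

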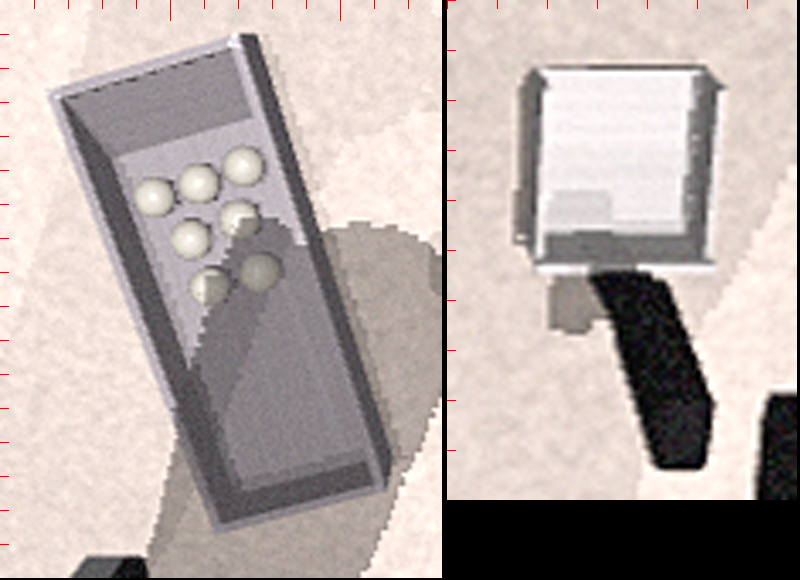

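Run:
```python
from h import *
c=dict(np.load('pics/w1.npz'))
L=lambda X,Y:(180+X/3.4,90+Y/3.4)
Rr=lambda X,Y:(350+(X-447)/5,175+Y/5)
P={k:onplane(c,L(*v),.036)[0] for k,v in dict(FL=(52,95),FRi=(241,38),FRo=(258,36),NL=(222,528),NRi=(370,485),NRo=(390,486)).items()}
for k,v in P.items():print(k,np.round(v*1e3,1))
print('side L len',np.linalg.norm(P['FL']-P['NL']),'yaw',np.degrees(np.arctan2(*(P['FL']-P['NL'])[1::-1])))
for a in('i','o'):
  for e in'FN': print(a,e,np.linalg.norm(P[e+'L']-P[e+'R'+a]), np.degrees(np.arctan2(*(P[e+'L']-P[e+'R'+a])[1::-1]))-90)
B=[(155,197),(199,183),(243,165),(191,239),(239,217),(209,286),(260,271)]
print('balls',[np.round(onplane(c,L(*b),.014)[0][:2]*1e3) for b in B])
bl,br=[onplane(c,Rr(*p),.026)[0] for p in((535,264),(713,264))]
ht=onplane(c,Rr(684,434),.100)[0]
fl,fr=[onplane(c,Rr(*p),.0)[0] for p in((519,90),(545,68))]
print('back',bl*1e3,br*1e3,np.linalg.norm(bl-br));print('handletop',ht*1e3)
m=(bl+br)/2;d=m-ht;print('yaw from back edge',np.degrees(np.arctan2(*(bl-br)[1::-1]))-90,'from handle',np.degrees(np.arctan2(d[1],d[0])),np.hypot(*d[:2]))
```

```text
FL [651.1 -89.5  36. ]
FRi [ 671.  -159.1   36. ]
FRo [ 671.7 -165.2   36. ]
NL [ 479.2 -139.9   36. ]
NRi [ 498.4 -200.9   36. ]
NRo [ 498. -209.   36.]
side L len 0.17912030724247496 yaw 16.34202790606154
i F 0.07240196300848792 15.965273210454995
i N 0.06393965701661337 17.485371236160532
o F 0.07846516152390465 15.229110097499571
o N 0.07156268031003216 15.226975791894887
balls [array([ 611., -117.]), array([ 617., -135.]), array([ 624., -153.]), array([ 594., -130.]), array([ 603., -150.]), array([ 575., -136.]), array([ 582., -157.])]
back [ 501.73195258 -310.33388215   26.        ] [ 501.86395527 -360.14240124   26.        ] 0.049808694000544836
handletop [ 488.98776994 -335.36846753  100.        ]
yaw from back edge 0.15184509647714606 from handle 0.5828848912214538 0.012810846910708846
```

>>> arm_command(deltas="-26 23 32 0 0 0 0; -52 47 64 0 0 0 0; -79 71 96 0 0 0 0; -105 94 128 0 0 0 0; -105 94 128 0 0 0 0")

```text
time_s: 2.05
eef_pos: [0.4852, -0.3397, 0.1672]
tcp_rot: [-3.141, 0.014, 0.014]
force: [-0.1, -0.2, 0.6]
finger_gap: 0.0856
```

Run:
```python
from h import *
print(tool()[0],delta([.493,-.3353,.056],R.from_rotvec([np.pi,0,0]).as_matrix()))
c,i=snap('wrist','w2')
# predicted points of scoop at (.528,-.3353) yaw 0.3
O=np.array([.528,-.3353,0])
for p in([-40,0,100],[-25,25,26],[-25,-25,26],[25,25,1],[25,-25,1]):
    q=np.round(proj(c,O+R.from_euler('z',.3,degrees=True).apply(np.array(p)/1e3))[0],1);print(p,q);cv2.circle(i,(int(q[0]),int(q[1])),2,(0,0,255),-1)
cv2.imwrite('pics/w2a.png',i)
```

```text
[ 0.48517467 -0.33967323  0.16722221] (array([  8.8,  -4.4, 111.2]), array([-0. ,  0.5, -0.5]))
[-40, 0, 100] [312.3 208.3]
[-25, 25, 26] [285.6 165.4]
[-25, -25, 26] [341.3 164.7]
[25, 25, 1] [285.9 106.7]
[25, -25, 1] [339.9 106. ]
```

View pics/w2a.png

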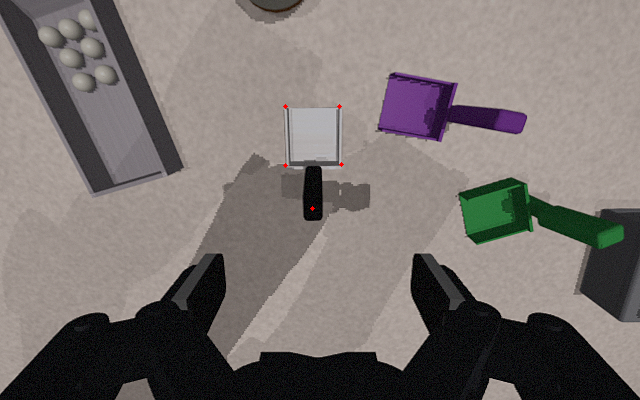

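The picture confirms the choice: the predicted points lie on the aluminium scoop's corners and on the handle top (312,208). The fingers have free space on both sides.

>>> arm_command(deltas="0 0 30 0 0 0 0; 0 0 60 0 0 0 0; 0 0 90 0 0 0 0; 0 0 100 0 0 0 0; 0 0 100 0 0 0 0", force=60)

```text
time_s: 2.6
eef_pos: [0.493, -0.335, 0.0703]
tcp_rot: [-3.141, -0.0, 0.002]
force: [-0.8, -0.1, 0.5]
finger_gap: 0.0855
```

Run:
```python
from h import *
print(tool()[0],delta([.493,-.3353,.056],R.from_rotvec([np.pi,0,0]).as_matrix()))
```

```text
[ 0.49298782 -0.33498509  0.07034689] (array([ 0. ,  0.3, 14.3]), array([-0.1,  0.1,  0. ]))
```

>>> arm_command(deltas="0 0 14 0 0 0 0; 0 0 14 0 0 0 0.6; 0 0 14 0 0 0 1; 0 0 14 0 0 0 1; 0 0 14 0 0 0 1", force=100)

```text
time_s: 3.1
eef_pos: [0.4935, -0.3354, 0.0575]
tcp_rot: [3.141, 0.0, 0.001]
force: [0.9, -0.7, 0.0]
finger_gap: 0.0284
```

>>> arm_command(deltas="0 0 0 0 0 0 1; 0 0 0 0 0 0 1; 0 0 0 0 0 0 1; 0 0 0 0 0 0 1; 0 0 0 0 0 0 1")

```text
time_s: 3.6
eef_pos: [0.4934, -0.3354, 0.0573]
tcp_rot: [3.141, 0.0, 0.001]
force: [-1.1, -0.1, 6.8]
finger_gap: 0.013
```

>>> arm_command(deltas="0 0 -30 0 0 0 1; 0 0 -60 0 0 0 1; 0 0 -73 0 0 0 1; 3 -40 -73 0 0 -4 1; 6 -80 -73 0 0 -8 1")

```text
time_s: 4.1
eef_pos: [0.4989, -0.2553, 0.1298]
tcp_rot: [3.133, 0.219, 0.001]
force: [1.5, 1.3, -1.3]
finger_gap: 0.0128
```

Run:
```python
from h import *
print(tool()[0],delta([.503,-.1709,.130],(R.from_euler('z',16.2,degrees=True)*R.from_rotvec([np.pi,0,0])).as_matrix()))
```

```text
[ 0.49893977 -0.25527722  0.12981492] (array([ 15.8, -83. ,  -0.2]), array([ 0. , -0. , -8.2]))
```

>>> arm_command(deltas="8 -40 0 0 0 -4 1; 16 -83 0 0 0 -8.2 1; 16 -83 0 0 0 -8.2 1; 16 -83 0 0 0 -8.2 1")

```text
time_s: 4.5
eef_pos: [0.5035, -0.1697, 0.1296]
tcp_rot: [-3.109, -0.446, 0.001]
force: [0.6, -1.2, -0.3]
finger_gap: 0.013
```

Run:
```python
from h import *
print(tool()[0],delta([.503,-.1709,.130],(R.from_euler('z',16.2,degrees=True)*R.from_rotvec([np.pi,0,0])).as_matrix()))
c,i=snap('wrist','w3')
C=np.array([.575,-.150,0]);r=R.from_euler('z',16.2,degrees=True)
for p,col in (([92,37,36],0),([92,-37,36],0),([-92,37,36],0),([-92,-37,36],0),([62,33,6],1),([62,-33,6],1)):
    q=proj(c,C+r.apply(np.array(p)/1e3))[0];print(p,np.round(q,1));cv2.circle(i,(int(q[0]),int(q[1])),2,((0,0,255),(0,255,0))[col],-1)
cv2.imwrite('pics/w3a.png',cv2.resize(i[:260,120:520],None,fx=2,fy=2,interpolation=cv2.INTER_CUBIC))
```

```text
[ 0.50346279 -0.1697221   0.12955916] (array([-0.8,  1. , -0.4]), array([-0. ,  0. ,  0.1]))
[92, 37, 36] [261.3 -54.2]
[92, -37, 36] [380.7 -53.7]
[-92, 37, 36] [272.6 222.7]
[-92, -37, 36] [366.3 223. ]
[62, 33, 6] [275.6  13. ]
[62, -33, 6] [365.1  13.3]
```

View pics/w3a.png

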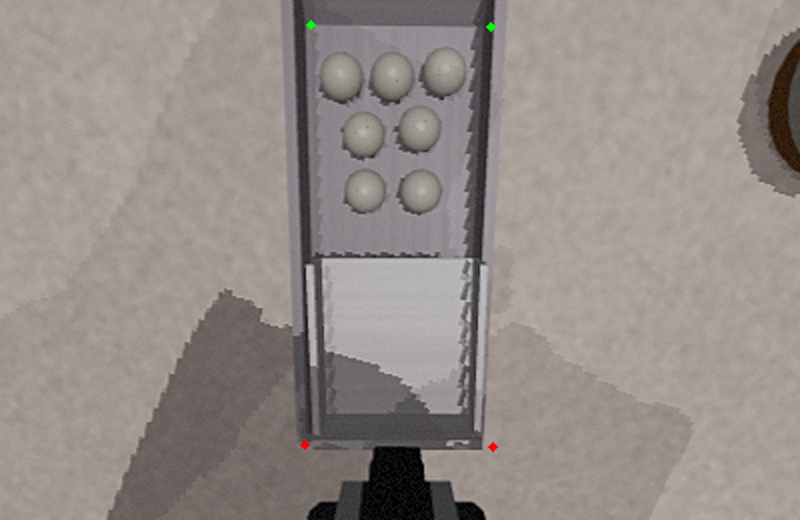

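The scoop is centred over the tub behind the balls: the lip at row 257 against the nearest ball edge at row 213. The predicted ramp corners match the picture to about 1.5 mm.

>>> arm_command(deltas="0 0 25 0 0 0 1; 0 0 45 0 0 0 1; 0 0 58 0 0 0 1; 0 0 63 0 0 0 1; 0 0 63 0 0 0 1")

```text
time_s: 5.05
eef_pos: [0.5029, -0.1719, 0.0662]
tcp_rot: [-3.111, -0.44, 0.002]
force: [-0.3, -1.0, 0.5]
finger_gap: 0.0133
```

>>> arm_command(deltas="0 0 2 0 0 0 1; 0 0 3 0 0 0 1; 0 0 3 0 0 0 1")

```text
time_s: 5.35
eef_pos: [0.5037, -0.171, 0.0643]
tcp_rot: [3.11, 0.443, 0.001]
force: [-0.0, 0.1, -0.7]
finger_gap: 0.013
```

>>> arm_command(deltas="0 0 1 0 0 0 1; 6 0 1.3 0 0 0 1; 14 0 1.3 0 0 0 1; 22 0 1.3 0 0 0 1; 30 0 1.3 0 0 0 1")

```text
time_s: 5.85
eef_pos: [0.5319, -0.1631, 0.0633]
tcp_rot: [3.11, 0.442, -0.001]
force: [-4.5, -1.5, 7.4]
finger_gap: 0.0127
```

>>> arm_command(deltas="10 0 0 0 0 0 1; 20 0 0 0 0 0 1; 30 0 0 0 0 0 1; 38 0 0 0 0 0 1; 44 0 0 0 0 0 1")

```text
time_s: 6.35
eef_pos: [0.5708, -0.1518, 0.0635]
tcp_rot: [3.11, 0.44, -0.011]
force: [-29.9, -5.4, 39.3]
finger_gap: 0.013
```

Run:
```python
from h import *
q,r=tool();print(q,np.degrees(r.as_euler('xyz')))
C=np.array([.575,-.150,0]);print('scoop in tub',(R.from_euler('z',-16.2,degrees=True).apply(q-C)+[.035,0,-.0573])*1e3, arm.observe()['force'])
c,i=snap('wrist','w4')
cv2.imwrite('pics/w4a.png',cv2.resize(i[:260,170:470],None,fx=2,fy=2,interpolation=cv2.INTER_CUBIC))
```

```text
[ 0.57076496 -0.15182001  0.06353067] [-179.97181314    0.41672271   16.10568766]
scoop in tub [30.42534643 -0.56620478  6.23067321] [-29.87694295  -5.41273791  39.32805616]
```

View pics/w4a.png

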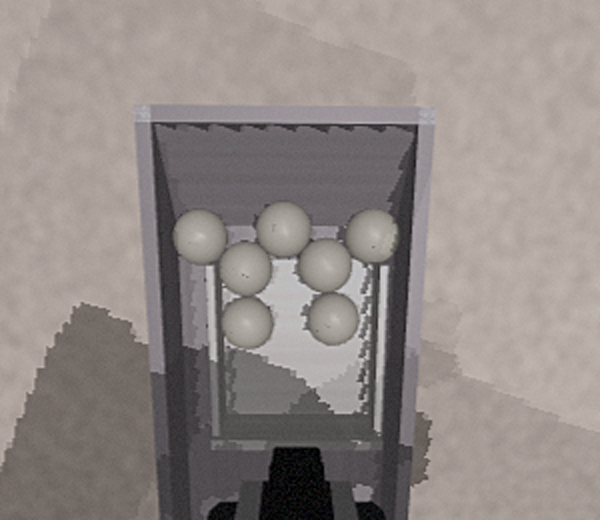

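The view shows two balls well inside the pan (248,322 and 332,318), two at the lip (246,268 and 325,265), and two wedged beside the walls at the ramp. The push force is 50 N, so I stop pushing, back off slightly and tilt the lip up.

>>> arm_command(deltas="-2 0 -1 0 0 0 1; -8 0 -2 0 6 0 1; -14 0 -2 0 12 0 1; -20 0 -2 0 18 0 1; -22 0 -4 0 20 0 1")

```text
time_s: 6.9
eef_pos: [0.5501, -0.1582, 0.0691]
tcp_rot: [-3.013, -0.427, -0.514]
force: [2.9, -0.9, -0.8]
finger_gap: 0.0125
```

Run:
```python
from h import *
q,r=tool();print(q,np.degrees(r.as_euler('xyz')),arm.observe()['force'])
print('world-up in tool mm per 10:',np.round(r.inv().apply([0,0,10]),2), 'tub x:',np.round(r.inv().apply([9.6,2.79,0]),2))
```

```text
[ 0.55012167 -0.15822579  0.0690946 ] [-179.52408165  -19.43199271   16.05697757] [ 2.90413522 -0.936709   -0.78673547]
world-up in tool mm per 10: [ 3.33 -0.08 -9.43] tub x: [9.43 0.   3.33]
```

Lift straight up while staying above the tub, then look.

>>> arm_command(deltas="4 0 -12 0 0 0 1; 10 0 -28 0 0 0 1; 17 0 -47 0 0 0 1; 23 0 -66 0 0 0 1; 25 0 -70 0 0 0 1")

```text
time_s: 7.4
eef_pos: [0.5563, -0.1586, 0.1469]
tcp_rot: [-3.015, -0.431, -0.526]
force: [-1.1, 0.5, -0.9]
finger_gap: 0.0127
```

Run:
```python
from h import *
q,r=tool();print(q,np.degrees(r.as_euler('xyz')),arm.observe()['force'])
c,i=snap('wrist','w5')
cv2.imwrite('pics/w5a.png',cv2.resize(i[:260,170:470],None,fx=2,fy=2,interpolation=cv2.INTER_CUBIC))
```

```text
[ 0.5562543  -0.1585957   0.14686833] [-179.86513822  -19.79795621   16.24165773] [-1.05558414  0.45822605 -0.93511044]
```

View pics/w5a.png

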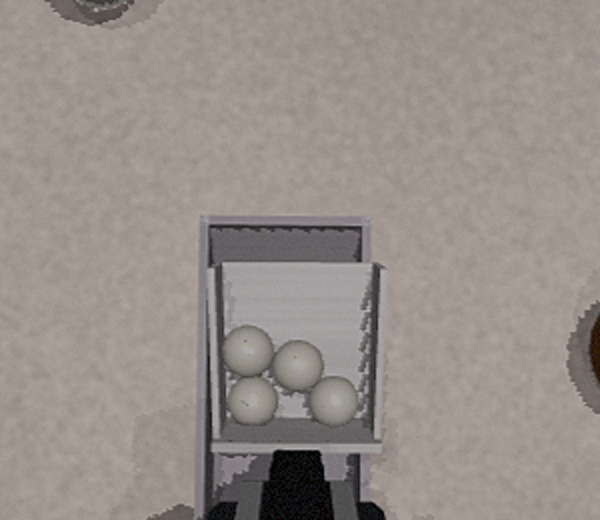

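Four balls lie in the pan (248,351; 297,365; 252,401; 333,401). I'll measure the dish and station from the two fixed cameras.

Run:
```python
from h import *
for n,win in(('top',(190,170,285,260)),('scene',(360,150,470,245))):
    i=cv2.imread(f'pics/{n}0.png');c=arm.calibration(n);x0,y0,x1,y1=win
    g=i[y0:y1,x0:x1].max(2);m=(g<60).astype(np.uint8)
    k,l,s,ce=cv2.connectedComponentsWithStats(m);b=1+np.argmax(s[1:,4])
    ct=max(cv2.findContours((l==b).astype(np.uint8),0,1)[0],key=cv2.contourArea)
    p=ct[:,0,:]+[x0,y0];e=cv2.fitEllipse(p.astype(np.float32));print(n,s[b],e)
    for z in(.0,.026):
        w=onplane(c,p,z);(cx,cy),r=cv2.minEnclosingCircle((w[:,:2]*1e3).astype(np.float32));print(z,cx,cy,r,w.min(0)[:2],w.max(0)[:2])
T=cv2.imread('pics/top0.png')[165:285,165:285];S=cv2.imread('pics/scene0.png')[150:230,370:470]
o=np.zeros((480,800,3),np.uint8);o[:400,:400]=cv2.resize(T,(400,400),interpolation=cv2.INTER_CUBIC);o[:320,400:]=cv2.resize(S,(400,320),interpolation=cv2.INTER_CUBIC)
cv2.imwrite('pics/c2.png',cv2.convertScaleAbs(o,alpha=1.6))
```

```text
top [ 44  25  30  34 526] ((247.2189178466797, 212.3422393798828), (25.123050689697266, 33.25205612182617), 160.2676239013672)
0.0 585.394775390625 152.5823516845703 54.06074142456055 [0.53177489 0.11140421] [0.63933857 0.2049571 ]
0.026 582.8167114257812 149.09120178222656 53.163063049316406 [0.53008717 0.10859688] [0.63586467 0.20059626]
scene [  13   50   38   34 1030] ((391.5537414550781, 216.41026306152344), (32.76052474975586, 38.064964294433594), 101.62113189697266)
0.0 573.7445678710938 154.2202911376953 63.460182189941406 [0.51180109 0.09807519] [0.63691195 0.21318613]
0.026 594.2631225585938 145.90792846679688 61.46687316894531 [0.53426537 0.09152639] [0.65544654 0.20302174]
```

View pics/c2.png

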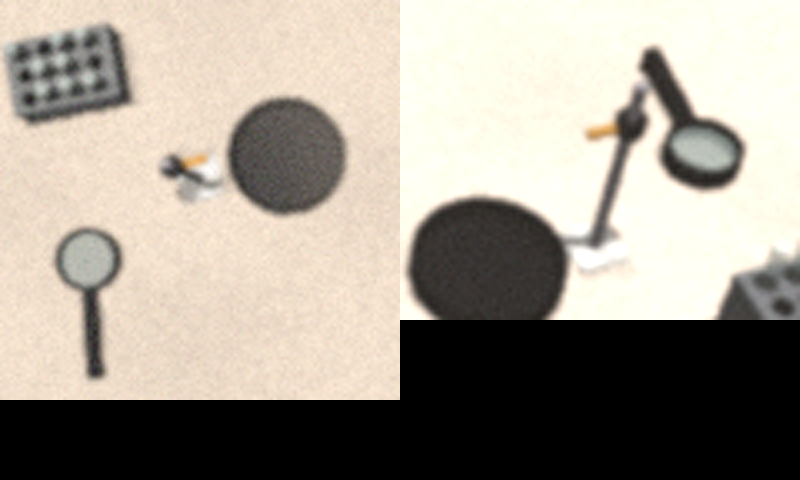

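The crop shows the pointer tip at top px (227.1,212.4) and scene px (416.8,183.2), the collar at top (216.6,214.8) and scene (427.5,180.5), the dish centre at top (251.1,211.7), and the loupe with its handle towards the robot. I have 3 picture views left, so the rest will mostly be numeric checks.

Run:
```python
from h import *
ct,cs=arm.calibration('top'),arm.calibration('scene')
print('tip',tri(ct,(227.1,212.4),cs,(416.75,183.25)));print('collar',tri(ct,(216.6,214.8),cs,(427.5,180.5)))
print('dish top',onplane(ct,(251.1,211.7),.026))
# improved dish fit: dark threshold by Otsu in both views
for n,win in(('top',(230,190,275,235)),('scene',(366,195,413,238))):
    i=cv2.imread(f'pics/{n}0.png');c=arm.calibration(n);x0,y0,x1,y1=win
    g=cv2.resize(cv2.cvtColor(i[y0:y1,x0:x1],6),None,fx=8,fy=8,interpolation=cv2.INTER_LINEAR)
    t,m=cv2.threshold(cv2.GaussianBlur(g,(0,0),4),0,255,cv2.THRESH_BINARY_INV+cv2.THRESH_OTSU)
    p=max(cv2.findContours(m,0,1)[0],key=cv2.contourArea)[:,0]/8+[x0-.44,y0-.44]
    w=onplane(c,p,.026)[:,:2]*1e3;print(n,t,(w.min(0)+w.max(0))/2,w.max(0)-w.min(0))
lc=[(88,259),(95,375)];print('loupe top crop',[onplane(ct,(165+x*.3,165+y*.3),.018)[0] for x,y in lc])
q,r=tool();print(q,np.degrees(r.as_euler('xyz')))
```

```text
tip [0.57175394 0.20494812 0.1278009 ]
collar [0.56527979 0.23601523 0.12843781]
dish top [[0.58199965 0.14620347 0.026     ]]
top 96.0 [583.01735419 148.45285917] [112.63891125 112.6203571 ]
scene 96.0 [594.37351951 148.42743751] [127.52715354 119.87992295]
loupe top crop [array([0.48824934, 0.33697954, 0.018     ]), array([0.37888667, 0.32942874, 0.018     ])]
[ 0.55623618 -0.15846943  0.14645909] [-179.85410581  -19.7853557    16.24744931]
```

```bash
cat >> h.py <<'E'
def M(yaw,th=0): return (R.from_euler('z',yaw,degrees=True)*R.from_euler('y',th,degrees=True)*R.from_rotvec([np.pi,0,0])).as_matrix()
E
python3 - <<'E'
from h import *
print(delta([.482,.13,.135],M(0,-20)))
print(delta([.53,-.01,.140],M(8,-20)))
E
```

```text
(array([   5. , -297.7,   14.7]), array([-5.7,  0.2, 15.3]))
(array([  13.2, -149.9,   12. ]), array([-3. ,  0.2,  7.8]))
```

>>> arm_command(deltas="1 -15 1 -0.3 0 0.8 1; 4 -42 3 -0.8 0 2.1 1; 7 -75 6 -1.5 0 3.9 1; 10 -112 9 -2.2 0 5.8 1; 13 -150 12 -3 0 7.8 1")

```text
time_s: 7.95
eef_pos: [0.5291, -0.0139, 0.1375]
tcp_rot: [-3.063, -0.219, -0.527]
force: [-0.2, 0.2, -2.2]
finger_gap: 0.0125
```

Run:
```python
from h import *
print(tool()[0],delta([.482,.13,.135],M(0,-20)))
```

```text
[ 0.52906059 -0.01394163  0.1374516 ] (array([ -25.4, -149.2,   -6.2]), array([-2.8,  0.5,  7.7]))
```

>>> arm_command(deltas="-6 -38 -1 -0.7 0 2 1; -13 -78 -3 -1.5 0 4 1; -20 -117 -5 -2.2 0 6 1; -24 -138 -6 -2.6 0 7.2 1; -26 -146 -6 -2.8 0 7.7 1")

```text
time_s: 8.45
eef_pos: [0.4829, 0.1257, 0.1362]
tcp_rot: [3.095, 0.004, 0.531]
force: [1.1, 0.8, -0.9]
finger_gap: 0.0129
```

>>> arm_command(deltas="0 0 0 0 0 0 1; 0 0 0 0 0 0 1; 0 0 0 0 0 0 1")

```text
time_s: 8.75
eef_pos: [0.4836, 0.1236, 0.1365]
tcp_rot: [3.095, 0.003, 0.53]
force: [0.3, -0.6, -1.9]
finger_gap: 0.0129
```

Run:
```python
from h import *
q,r=tool();print(q,np.degrees(r.as_euler('xyz')),arm.observe()['force'])
for n,t in (('th0',([.498,.13,.093],M(0,0))),('10',([.509,.13,.1005],M(0,10))),('20',([.521,.13,.107],M(0,20)))): print(n,delta(*t))
# white balls in pan: check by wrist image blobs
c,i=snap('wrist','w6')
O=q+r.apply([.060,0,.057]);print('lip pred',O,proj(c,O))
# dish circle fit by dark mask from wrist
```

```text
[0.48364192 0.12360592 0.13654291] [ 1.79913604e+02 -1.94491841e+01  1.24693715e-01] [ 0.25463684 -0.56385672 -1.88493548]
th0 (array([-0.9, -6.4, 45.8]), array([  0.1, -19.4,   0.1]))
10 (array([11.9, -6.4, 42.4]), array([  0.1, -29.4,   0.1]))
20 (array([25.4, -6.4, 40.3]), array([  0.1, -39.4,   0.1]))
lip pred [0.55919746 0.1236844  0.10277379] [[318.6430253  124.64821597]]
```

View pics/w6.png

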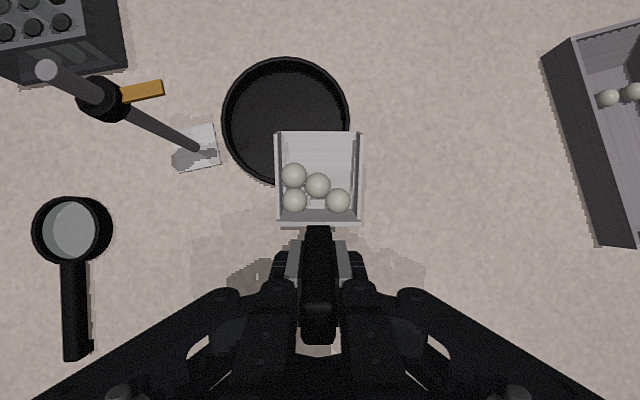

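The picture shows four balls safe in the pan and the dish rim spanning columns 222–350 and rows 57–185. The pointer tip is at (163,88), the post base at (197,147), and the loupe ring is centred near (72,230) with its handle end at (76,360).

Run:
```python
from h import *
c=dict(np.load('pics/w6.npz'));cs=arm.calibration('scene');ct=arm.calibration('top')
i=cv2.imread('pics/w6.png');g=cv2.GaussianBlur(cv2.cvtColor(i,6),(0,0),1)
m=(g<70).astype(np.uint8);m[:,:215]=0;m[:,360:]=0;m[:40]=0;m[190:]=0
p=max(cv2.findContours(m,0,1)[0],key=cv2.contourArea)[:,0]
p=p[(p[:,1]<128)|(p[:,0]<265)]
w=onplane(c,p,.026)[:,:2];A=np.c_[2*w,np.ones(len(w))];s=np.linalg.lstsq(A,(w**2).sum(1),rcond=None)[0]
print('dish',s[:2],np.sqrt(s[2]+s[:2]@s[:2]),len(p))
print('tip w+scene',tri(c,(163,88),cs,(416.75,183.25)),'w+top',tri(c,(163,88),ct,(227.1,212.4)))
print('post base',onplane(c,(197,147),.002))
m=(g<60).astype(np.uint8);m[:,125:]=0;m[:185]=0;m[370:]=0
k,l,st,ce=cv2.connectedComponentsWithStats(m);b=1+np.argmax(st[1:,4]);print('loupe blob',st[b])
for z,pt in((.020,(70,228)),(.02,(75,345)),(.02,(62,350)),(.02,(90,343)),(.02,(33,229)),(.02,(107,227))):print(pt,onplane(c,pt,z)[0])
```

```text
dish [0.58426867 0.15226505] 0.054334529315828106 256
tip w+scene [0.57173342 0.20617102 0.12780169] w+top [0.57053289 0.20367146 0.13226402]
post base [[0.56547233 0.23583064 0.002     ]]
loupe blob [  31  197   82  165 4601]
(70, 228) [0.49149885 0.33664106 0.02      ]
(75, 345) [0.39288381 0.32897889 0.02      ]
(62, 350) [0.38870685 0.3398163  0.02      ]
(90, 343) [0.39457691 0.31635511 0.02      ]
(33, 229) [0.49055474 0.36834381 0.02      ]
(107, 227) [0.49244338 0.30492416 0.02      ]
```

>>> arm_command(deltas="0 -2 15 0 -5 0 1; 0 -5 28 0 -9 0 1; 0 -6 38 0 -13 0 1; 1 -6 44 0 -17 0 1; 1 -6 46 0 -19.4 0 1")

```text
time_s: 9.3
eef_pos: [0.5015, 0.128, 0.0934]
tcp_rot: [3.141, -0.004, -0.001]
force: [-0.2, 0.5, -1.7]
finger_gap: 0.0129
```

Run:
```python
from h import *
q,r=tool();print(q,np.degrees(r.as_euler('xyz')),arm.observe()['force'])
for n,t in (('10',([.511,.13,.1005],M(0,10))),('20',([.523,.13,.107],M(0,20))),('30',([.5365,.13,.112],M(0,30))),('40',([.551,.13,.115],M(0,40)))): print(n,delta(*t))
```

```text
[0.50151288 0.12798498 0.09339592] [ 1.79982142e+02  4.03618023e-02 -1.41131196e-01] [-0.24773563  0.49462751 -1.70792609]
10 (array([ 9.5, -2. , -7.1]), array([  0. , -10. ,  -0.1]))
20 (array([ 21.5,  -2.1, -13.6]), array([ -0. , -20. ,  -0.1]))
30 (array([ 35. ,  -2.1, -18.6]), array([ -0. , -30. ,  -0.1]))
40 (array([ 49.5,  -2.1, -21.6]), array([ -0. , -40. ,  -0.1]))
```

>>> arm_command(deltas="3 0 -2 0 -3 0 1; 6 -1 -4.5 0 -6 0 1; 9 -2 -7 0 -9 0 1; 12 -2 -9 0 -12 0 1; 15.5 -2 -10.5 0 -15 0 1")

```text
time_s: 9.8
eef_pos: [0.5164, 0.1301, 0.1045]
tcp_rot: [-3.115, 0.003, 0.41]
force: [-0.8, 0.3, -2.2]
finger_gap: 0.0128
```

Run:
```python
from h import *
q,r=tool();print(q,np.degrees(r.as_euler('xyz')),arm.observe()['force'])
for n,t in (('20',([.523,.13,.107],M(0,20))),('30',([.5365,.13,.112],M(0,30))),('40',([.551,.13,.115],M(0,40)))): print(n,delta(*t))
```

```text
[0.51635834 0.13011743 0.1044896 ] [ 1.79991999e+02  1.50108006e+01 -1.11582799e-01] [-0.83936476  0.33604112 -2.1891063 ]
20 (array([ 5.8,  0.1, -4.1]), array([-0. , -5. , -0.1]))
30 (array([ 17.5,   0.1, -12.5]), array([ -0. , -15. ,  -0.1]))
40 (array([ 30.7,   0.1, -19.1]), array([ -0. , -25. ,  -0.1]))
```

>>> arm_command(deltas="3 0 -2 0 -2.5 0 1; 5.8 0 -4 0 -5 0 1; 11.5 0 -8.5 0 -10 0 1; 17.5 0 -12.5 0 -15 0 1; 24 0 -16 0 -20 0 1")

```text
time_s: 10.3
eef_pos: [0.5441, 0.13, 0.114]
tcp_rot: [-2.995, 0.003, 0.945]
force: [0.9, 1.3, -0.4]
finger_gap: 0.0128
```

>>> arm_command(deltas="3 0 -1 0 -3 0 1; 3 0 -1 0 -3 0 1; 3 0 -1 0 -3 0 1; 3 0 -1 0 -3 0 1")

```text
time_s: 10.7
eef_pos: [0.5458, 0.1318, 0.1132]
tcp_rot: [2.972, 0.001, -1.018]
force: [0.6, 0.4, -1.2]
finger_gap: 0.0131
```

Run:
```python
from h import *
q,r=tool();print(q,np.degrees(r.as_euler('xyz')),arm.observe()['force'])
c,i=snap('wrist','w7')
# white blobs (low saturation, bright)
hsv=cv2.cvtColor(i,40);m=((hsv[:,:,2]>120)&(hsv[:,:,1]<90)).astype(np.uint8)
p=proj(c,[[.584,.150,.026]])[0];print('dish px',p)
k,l,s,ce=cv2.connectedComponentsWithStats(m)
for a,b in zip(s[1:],ce[1:]):
    if 30<a[4]<4000:print(a,np.round(b),np.round(onplane(c,b,.014)[0],3))
S=arm.snapshot('scene')[:,:,::-1];cv2.imwrite('pics/s7.png',S)
cv2.imwrite('pics/v7.png',np.hstack([cv2.resize(i[0:260,200:440],(480,520)),cv2.resize(S[160:290,345:425],(320,520))]))
```

```text
[0.54575166 0.13183714 0.11321428] [1.79987579e+02 3.78354133e+01 3.77745037e-02] [ 0.62105858  0.38857948 -1.19033346]
dish px [285.51721146  85.42678898]
[293  60   9  13  77] [297.  66.] [0.588 0.144 0.014]
[ 281  131   75   53 2151] [315. 154.] [0.516 0.134 0.014]
[282 143   4  22  51] [283. 153.] [0.517 0.158 0.014]
[340 156  16  32 176] [350. 175.] [0.491 0.106 0.014]
[  23  158   70   33 1300] [ 58. 174.] [0.491 0.343 0.014]
[283 176   3  25  45] [283. 186.] [0.476 0.161 0.014]
[ 570  322   70   78 2427] [610. 367.] [-0.64  -0.959  0.014]
[296 327  12  18 105] [299. 337.] [-0.122  0.176  0.014]
[309 335  32  22 156] [330. 346.] [-0.228  0.098  0.014]
[427 335  15  11  78] [432. 341.] [-0.164 -0.156  0.014]
[  1 367  33   5  92] [ 16. 369.] [-0.695  1.294  0.014]
```

View pics/v7.png

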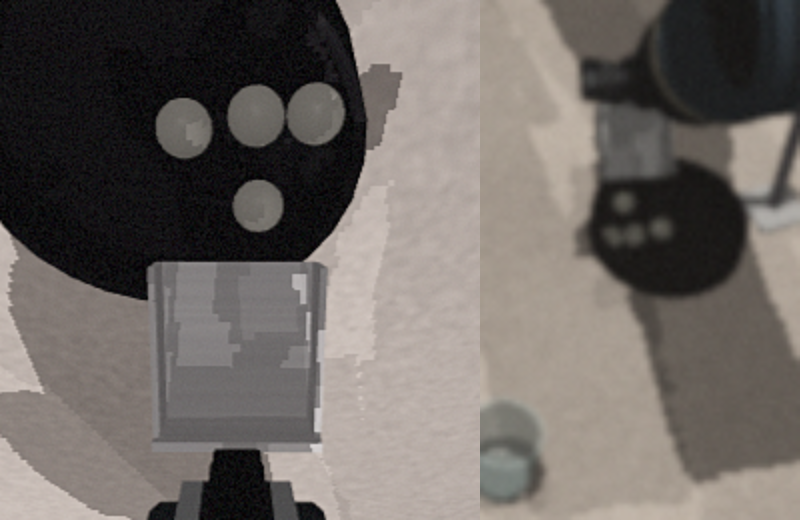

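All four balls are in the dish, the pan is empty, and nothing is spilt. Next I level the scoop and set it down on free bench at about (0.52, 0.01).

Run:
```python
from h import *
for n,t in (('up',([.52,.11,.165],M(0,20))),('up2',([.49,.03,.16],M(0,0)))): print(n,delta(*t))
```

```text
up (array([-51.8,  22.5, -24.8]), array([ 0.1, 17.8,  0.1]))
up2 (array([-72.6, 102.4,  -2.4]), array([ 0. , 37.8,  0.1]))
```

>>> arm_command(deltas="-15 3 -15 0 0 0 1; -35 10 -28 0 6 0 1; -52 22 -25 0 14 0 1; -60 52 -15 0 22 0 1; -68 85 -8 0 30 0 1")

```text
time_s: 11.3
eef_pos: [0.4971, 0.0475, 0.1634]
tcp_rot: [-3.135, -0.007, 0.202]
force: [1.3, -0.9, -0.4]
finger_gap: 0.0131
```

Run:
```python
from h import *
q,r=tool();print(q)
for n,t in (('up2',([.485,.01,.10],M(0,0))),): print(n,delta(*t))
```

```text
[0.49705297 0.04747627 0.1634224 ]
up2 (array([-4. , 37.5, 64.4]), array([-0. ,  7.4,  0.3]))
```

>>> arm_command(deltas="-2 15 22 0 3 0 1; -4 30 44 0 6 0 1; -4 37 64 0 7.4 0 1; -4 37 64 0 7.4 0 1; -4 37 64 0 7.4 0 1")

```text
time_s: 11.8
eef_pos: [0.485, 0.0109, 0.0996]
tcp_rot: [-3.141, -0.004, 0.013]
force: [1.0, -0.1, -0.0]
finger_gap: 0.0124
```

Run:
```python
from h import *
q,r=tool();print(q,delta([.485,.01,.058],M(0,0)))
c,i=snap('wrist','w8')
# lip row in image: bright pan columns near 318
O=q+r.apply([.060,0,.0557]);print('lip pred',proj(c,O), proj(c,q+r.apply([.010,0,.0313])))
g=cv2.cvtColor(i,6)[:,300:336].mean(1);print(np.round(g[60:260:3]).astype(int).tolist())
```

```text
[0.48499152 0.0109258  0.09957114] (array([ 0.4,  0.9, 41.6]), array([-0. ,  0.5,  0.1]))
lip pred [[318.45272732 125.84526848]] [[318.368031   217.71876551]]
[166, 165, 168, 169, 169, 168, 168, 168, 169, 168, 168, 168, 167, 167, 167, 167, 169, 167, 165, 163, 163, 165, 166, 147, 195, 192, 192, 191, 192, 192, 190, 192, 191, 189, 191, 191, 189, 186, 184, 184, 179, 178, 178, 159, 140, 135, 117, 106, 103, 104, 82, 83, 81, 82, 95, 43, 45, 38, 36, 35, 24, 13, 12, 12, 12, 12, 11]
```

>>> arm_command(deltas="0 0 15 0 0.4 0 1; 0 0 28 0 0.4 0 1; 0 0 36 0 0.4 0 1; 0 0 40 0 0.4 0 1; 0 0 41 0 0.4 0 1")

```text
time_s: 12.35
eef_pos: [0.4844, 0.011, 0.0577]
tcp_rot: [3.141, 0.004, -0.003]
force: [-5.7, 1.5, 15.3]
finger_gap: 0.0127
```

>>> arm_command(deltas="0 0 1 0 0 0 1; 0 0 1 0 0 0 1; 0 0 1 0 0 0 1")

```text
time_s: 12.65
eef_pos: [0.4844, 0.011, 0.0576]
tcp_rot: [-3.141, -0.004, 0.002]
force: [-6.7, 0.2, 16.7]
finger_gap: 0.0125
```

>>> arm_command(deltas="0 0 -0.8 0 0 0 1; 0 0 -0.8 0 0 0 0.7; 0 0 -0.8 0 0 0 0.4; 0 0 -0.8 0 0 0 0; 0 0 -0.8 0 0 0 0")

```text
time_s: 13.15
eef_pos: [0.4842, 0.0106, 0.0569]
tcp_rot: [3.141, 0.004, -0.004]
force: [0.8, 0.1, 0.3]
finger_gap: 0.0681
```

>>> arm_command(deltas="0 0 -0.8 0 0 0 0; 0 0 -0.8 0 0 0 0; 0 0 -20 0 0 0 0; 0 0 -60 0 0 0 0; 0 0 -100 0 0 0 0")

```text
time_s: 13.65
eef_pos: [0.4837, 0.0104, 0.1577]
tcp_rot: [3.14, 0.003, -0.007]
force: [2.1, -0.5, 0.5]
finger_gap: 0.0852
```

Run:
```python
from h import *
q,r=tool();print(q,arm.observe()['finger_gap'])
c,i=snap('wrist','w9')
O=np.array([.519,.011,0])
for p in([25,0,1],[-25,0,26],[-40,0,100]):print(p,np.round(proj(c,O+np.array(p)/1e3)[0],1))
g=cv2.cvtColor(i,6)[:,305:331].mean(1);print(np.round(g[40:260:4]).astype(int).tolist())
```

```text
[0.48368282 0.0103972  0.15765996] 0.08518317608635605
[25, 0, 1] [317.6 116. ]
[-25, 0, 26] [317.4 176.3]
[-40, 0, 100] [317.3 224. ]
[162, 163, 163, 163, 162, 163, 159, 157, 162, 161, 161, 160, 162, 160, 158, 158, 157, 158, 156, 158, 182, 181, 181, 181, 181, 181, 180, 177, 174, 177, 178, 178, 175, 127, 77, 75, 39, 37, 33, 32, 32, 33, 33, 32, 34, 40, 43, 43, 45, 54, 138, 137, 139, 140, 141]
```

The scoop stands flat: pan rows 119–176 are as predicted for a level scoop. Next is the loupe.

>>> arm_command(deltas="-7 -40 -5 0 0 0 0; -14 -85 -10 0 0 0 0; -21 -130 -14 0 0 -1 0; -28 -178 -14 0 0 -2 0; -35 -226 -14 0 0 -3 0")

```text
time_s: 14.2
eef_pos: [0.4484, 0.2383, 0.1711]
tcp_rot: [3.14, 0.087, -0.002]
force: [0.7, -0.5, 0.4]
finger_gap: 0.0854
```

>>> arm_command(deltas="-4 -45 0 0 0 -1 0; -8 -80 0 0 0 -1.2 0; -10 -95 0 0 0 -1.2 0; -10 -95 0 0 0 -1.2 0; -10 -95 0 0 0 -1.2 0")

```text
time_s: 14.7
eef_pos: [0.4339, 0.3294, 0.1707]
tcp_rot: [3.138, 0.117, -0.004]
force: [0.1, -0.9, 0.4]
finger_gap: 0.0855
```

Run:
```python
from h import *
q,r=tool();print(q,np.degrees(r.as_euler('xyz')))
c,i=snap('wrist','w10')
g=cv2.GaussianBlur(cv2.cvtColor(i,6),(0,0),1)
O=np.array([.490,.337,0]);rr=R.from_euler('z',4.2,degrees=True)
pr=lambda p:proj(c,O+rr.apply(np.array(p)/1e3))[0]
print('ring',pr([0,0,20]),'hend',pr([-113,0,20]))
m=(g<55).astype(np.uint8);m[250:]=0
k,l,s,ce=cv2.connectedComponentsWithStats(m)
for a,b in zip(s[1:],ce[1:]):
    if a[4]>300:print(a,np.round(b))
for y in range(130,250,8):
    x=np.where(m[y,250:390])[0];print(y,(x.min()+250,x.max()+250,len(x)) if len(x) else None)
```

```text
[0.43392029 0.32936201 0.17065097] [1.79903126e+02 1.36406963e-01 4.28802992e+00]
ring [314.19562454 121.16399639] hend [314.28014101 237.45991241]
[  428     0   194    92 10495] [530.  42.]
[ 275   87   65  149 2010] [308. 164.]
130 (np.int64(277), np.int64(338), 10)
138 (np.int64(281), np.int64(334), 12)
146 (np.int64(289), np.int64(327), 18)
154 (np.int64(301), np.int64(314), 14)
162 (np.int64(301), np.int64(314), 14)
170 (np.int64(301), np.int64(314), 14)
178 (np.int64(301), np.int64(315), 15)
186 (np.int64(301), np.int64(315), 15)
194 (np.int64(301), np.int64(315), 15)
202 (np.int64(301), np.int64(315), 15)
210 (np.int64(302), np.int64(315), 14)
218 (np.int64(302), np.int64(315), 14)
226 (np.int64(302), np.int64(315), 14)
234 (np.int64(303), np.int64(314), 12)
242 None
```

Run:
```python
from h import *
c=dict(np.load('pics/w10.npz'))
a,b=onplane(c,(307.7,158),.02)[0],onplane(c,(308.6,226),.02)[0]
yaw=np.degrees(np.arctan2(a[1]-b[1],a[0]-b[0]))
print(a,b,yaw, 'ring L/R/top',onplane(c,(275,119),.02)[0],onplane(c,(339,119),.02)[0],onplane(c,(307.5,87),.02)[0],'end',onplane(c,(309,236),.02)[0])
C=onplane(c,(307,119),.02)[0];t=onplane(c,(307.5,87),.02)[0];e=onplane(c,(309,236),.02)[0]
u=np.array([np.cos(np.radians(yaw)),np.sin(np.radians(yaw)),0])
for o in(t-.030*u,e+.113*u):print('origin',o)
O=(t-.030*u+e+.113*u)/2;P=O-.060*u;P[2]=.030;print(P,delta(P,M(yaw)))
```

```text
[0.45650945 0.34057571 0.02      ] [0.38915362 0.33519995 0.02      ] 4.563180642650907 ring L/R/top [0.48922867 0.37192571 0.02      ] [0.49354566 0.31511555 0.02      ] [0.51828788 0.34486433 0.02      ] end [0.37848645 0.33408127 0.02      ]
origin [0.48838298 0.34247758 0.02      ]
origin [0.49112827 0.34307136 0.02      ]
[0.42994581 0.33800097 0.03      ] (array([ -3.2,  -9.7, 140.8]), array([ 0.1,  0.1, -0.3]))
```

>>> arm_command(deltas="-3 -10 40 0 0 -0.3 0; -3 -10 80 0 0 -0.3 0; -3 -10 115 0 0 -0.3 0; -3 -10 135 0 0 -0.3 0; -3 -10 141 0 0 -0.3 0", force=60)

```text
time_s: 15.25
eef_pos: [0.4294, 0.3377, 0.028]
tcp_rot: [3.136, 0.123, -0.007]
force: [-0.5, -0.1, 0.2]
finger_gap: 0.0849
```

Run:
```python
from h import *
print(tool()[0],delta([.4299,.338,.004],M(4.5)),arm.observe()['force'])
```

```text
[0.42944013 0.3376803  0.02803216] (array([ 0.6, -0.4, 24. ]), array([ 0.2,  0.3, -0. ])) [-0.47618272 -0.0708319   0.15662046]
```

>>> arm_command(deltas="0 0 12 0 0 0 0; 0 0 21 0 0 0 0; 0 0 24 0 0 0 0; 0 0 24 0 0 0 0.5; 0 0 24 0 0 0 1")

```text
time_s: 15.75
eef_pos: [0.4298, 0.3407, 0.0064]
tcp_rot: [-3.139, -0.127, 0.002]
force: [0.6, 0.4, -0.4]
finger_gap: 0.0592
```

>>> arm_command(deltas="0 0 0 0 0 0 1; 0 0 0 0 0 0 1; 0 0 0 0 0 0 1; 0 0 0 0 0 0 1; 0 0 0 0 0 0 1")

```text
time_s: 16.25
eef_pos: [0.4297, 0.3406, 0.0063]
tcp_rot: [3.139, 0.127, -0.003]
force: [-0.5, 0.0, 4.9]
finger_gap: 0.0126
```

>>> arm_command(deltas="0 0 -20 0 0 0 1; 0 0 -60 0 0 0 1; 0 0 -105 0 0 0 1; 0 0 -150 0 0 0 1; 0 0 -195 0 0 0 1")

```text
time_s: 16.75
eef_pos: [0.4296, 0.3402, 0.2027]
tcp_rot: [3.138, 0.127, -0.004]
force: [0.7, 0.5, -0.9]
finger_gap: 0.0124
```

>>> arm_command(deltas="0 0 -30 0 0 0 1; 0 0 -45 0 0 0 1; 0 0 -45 0 0 0 1; 0 0 -45 0 0 0 1")

```text
time_s: 17.15
eef_pos: [0.4297, 0.3404, 0.2452]
tcp_rot: [3.138, 0.127, -0.004]
force: [-1.1, 0.3, -1.8]
finger_gap: 0.0124
```

Run:
```python
from h import *
q,r=tool();print(q,np.degrees(r.as_euler('xyz')),arm.observe()['force'],arm.observe()['finger_gap'])
c,i=snap('wrist','w11')
g=cv2.GaussianBlur(cv2.cvtColor(i,6),(0,0),1)
print('pred ring top',proj(c,q+r.apply([.060,0,-.0137])),'ring edges',proj(c,q+r.apply([.090,0,-.0137])),proj(c,q+r.apply([.06,.03,-.0137])))
m=(g<50).astype(np.uint8)
for y in range(50,230,8):
    x=np.where(m[y,230:410])[0];print(y,(x.min()+230,x.max()+230,len(x)) if len(x) else None)
for t in([.524,.145,.245],): print(delta(t,M(4.5)))
```

```text
[0.42966584 0.34044261 0.24523848] [1.79962907e+02 1.56437186e-01 4.64709922e+00] [-1.10762747  0.25918639 -1.81593772] 0.012403740823894484
pred ring top [[318.73094646 139.69876284]] ring edges [[318.89398549  57.44165452]] [[394.5316394  139.79124089]]
50 None
58 None
66 (np.int64(290), np.int64(349), 60)
74 (np.int64(275), np.int64(363), 54)
82 (np.int64(267), np.int64(371), 36)
90 (np.int64(260), np.int64(378), 32)
98 (np.int64(256), np.int64(383), 28)
106 (np.int64(252), np.int64(386), 26)
114 (np.int64(249), np.int64(390), 26)
122 (np.int64(248), np.int64(390), 24)
130 (np.int64(247), np.int64(391), 24)
138 (np.int64(247), np.int64(392), 25)
146 (np.int64(249), np.int64(390), 23)
154 (np.int64(250), np.int64(388), 25)
162 (np.int64(253), np.int64(386), 27)
170 (np.int64(257), np.int64(381), 28)
178 (np.int64(262), np.int64(377), 34)
186 (np.int64(269), np.int64(369), 41)
194 (np.int64(277), np.int64(360), 79)
202 (np.int64(293), np.int64(344), 52)
210 (np.int64(304), np.int64(333), 30)
218 (np.int64(304), np.int64(333), 30)
226 (np.int64(304), np.int64(333), 30)
(array([ 78.4, 202.3,  -0.4]), array([0.1, 0.2, 0.1]))
```

>>> arm_command(deltas="8 20 0 0 0 0 1; 22 57 0 0 0 0 1; 38 98 0 0 0 0 1; 54 139 0 0 0 0 1; 68 176 0 0 0 0 1")

```text
time_s: 17.7
eef_pos: [0.5121, 0.1684, 0.2442]
tcp_rot: [3.137, 0.126, -0.007]
force: [0.2, 0.1, -0.7]
finger_gap: 0.0125
```

>>> arm_command(deltas="7 17 0 0 0 0 1; 10 26 0 0 0 0 1; 10 26 0 0 0 0 1; 10 26 0 0 0 0 1; 10 26 0 0 0 0 1")

```text
time_s: 18.2
eef_pos: [0.5235, 0.1473, 0.2454]
tcp_rot: [3.139, 0.131, -0.005]
force: [-0.0, 0.4, -0.8]
finger_gap: 0.012
```

Run:
```python
from h import *
c=dict(np.load('pics/w11.npz'));i=cv2.imread('pics/w11.png');q=np.array([.42967,.34044,.24524]);r=R.from_euler('xyz',[179.963,.156,4.647],degrees=True)
t=np.linspace(0,2*np.pi,73)[:-1]
for d in(0,4,8):
  for z in(-.0137,.0063):
    P=np.c_[.06+.03*np.cos(t),.03*np.sin(t),np.full(72,z)]
    P=R.from_euler('y',-d,degrees=True).apply(P-[0,0,-.005])+[0,0,-.005]
    p=proj(c,q+r.apply(P));print(d,z,'cols',p[:,0].min().round(),p[:,0].max().round(),'rows',p[:,1].min().round(),p[:,1].max().round())
q,r=tool();print(q,np.degrees(r.as_euler('xyz')),arm.observe()['force'])
# dish seen now: dark rim contour
c,i=snap('wrist','w12');g=cv2.GaussianBlur(cv2.cvtColor(i,6),(0,0),1)
print('dish px',proj(c,[[.584,.15,.026]]),'rim',proj(c,[[.64,.15,.026],[.584,.206,.026],[.584,.094,.026],[.528,.15,.026]]).round().tolist())
m=(g<50)
for y in range(40,220,12):
    print(y,''.join('#' if v else '.' for v in m[y,200:440:3]))
S=arm.snapshot('scene')[:,:,::-1];cv2.imwrite('pics/s12.png',S)
```

```text
0 -0.0137 cols 243.0 395.0 rows 57.0 211.0
0 0.0063 cols 253.0 385.0 rows 63.0 197.0
4 -0.0137 cols 245.0 392.0 rows 58.0 208.0
4 0.0063 cols 255.0 383.0 rows 67.0 198.0
8 -0.0137 cols 247.0 390.0 rows 60.0 206.0
8 0.0063 cols 256.0 381.0 rows 72.0 199.0
[0.52345794 0.1472894  0.24537378] [-1.79996876e+02  1.73615293e-01  4.77856131e+00] [-0.01061844  0.3932974  -0.78227678]
dish px [[320.40667127 113.0426402 ]] rim [[325.0, 58.0], [269.0, 109.0], [371.0, 117.0], [316.0, 163.0]]
40 ................................................................................
52 ................................................................................
64 ...............................##################...............................
76 .........................#######................########........................
88 .....................#####............................#####.....................
100 ...................####..................................#####..................
112 .................####......................................####.................
124 ########........####........................................####................
136 ....####........####........................................####................
148 .................####.......................................####................
160 ..................####....................................#####.................
172 ....................#####...............................#####...................
184 .......................######......................#######......................
196 ...........................##########################...........................
208 ...................................##########.............................######
```

>>> arm_command(deltas="0.5 2 20 0 0 0 1; 0.5 2 50 0 0 0 1; 0.5 2 80 0 0 0 1; 0.5 2 105 0 0 0 1; 0.5 2 119 0 0 0 1")

```text
time_s: 18.8
eef_pos: [0.5234, 0.1443, 0.1248]
tcp_rot: [3.138, 0.129, -0.007]
force: [-0.0, 0.2, -0.7]
finger_gap: 0.0123
```

>>> arm_command(deltas="0 0 0 0 0 0 1; 0 0 0 0 0 0 1; 0 0 0 0 0 0 1; 0 0 0 0 0 0 1; 0 0 0 0 0 0 1")

```text
time_s: 19.3
eef_pos: [0.5249, 0.1438, 0.1275]
tcp_rot: [3.139, 0.127, -0.001]
force: [-0.6, 0.7, -1.0]
finger_gap: 0.0124
```

Run:
```python
from h import *
q,r=tool();print(q,np.degrees(r.as_euler('xyz')),arm.observe()['force'])
c,i=snap('wrist','w13');cs,S=snap('scene','s13')
L=q+r.apply([.06,0,-.0037]);print('lens',L,'scene',proj(cs,L),'handle end',proj(cs,q+r.apply([-.053,0,-.0057])),'tip',proj(cs,[.5717,.205,.128]),'wrist lens',proj(c,L))
m=(S.max(2)<70);x0,y0,x1,y1=365,150,440,220
for y in range(y0,y1,2): print(y,''.join('#' if v else '.' for v in m[y,x0:x1]))
a=cv2.resize(S[150:225,355:455],(800,600),interpolation=cv2.INTER_CUBIC)
b=cv2.resize(i[30:250,60:440],(380,220))
a[380:,420:]=b
cv2.imwrite('pics/f.png',cv2.convertScaleAbs(a,alpha=1.5,beta=15))
```

```text
[0.52492105 0.14376455 0.12748508] [-1.79998461e+02  5.32779876e-02  4.64063409e+00] [-0.60845513  0.69492422 -1.01159075]
lens [0.58472776 0.14861908 0.13112928] scene [[396.98009024 187.49005924]] handle end [[384.60699647 158.54774671]] tip [[416.40009458 183.1938844 ]] wrist lens [[318.65376468 136.84566394]]
150 .....##########..###################################.......................
152 ......#########....###############################.........................
154 .......########....#############################...........................
156 ........########...###########################.............................
158 .........###################################...............................
160 ...........###############################.................................
162 .............#######################.......................................
164 ..............####################.........................................
166 .................#################.........................................
168 ..................################...........................
[... 1314 characters left out ...]
#######################..................#..................
204 ............############################...............#...................
206 ..........################################............##...................
208 .........#####....##########################.........###...................
210 .........####......###########################......###....................
212 ........######....############################.............................
214 ........#######################################............................
216 ........####..###....###...####################............................
218 ........###..........###...###################.............................
```

View pics/f.png

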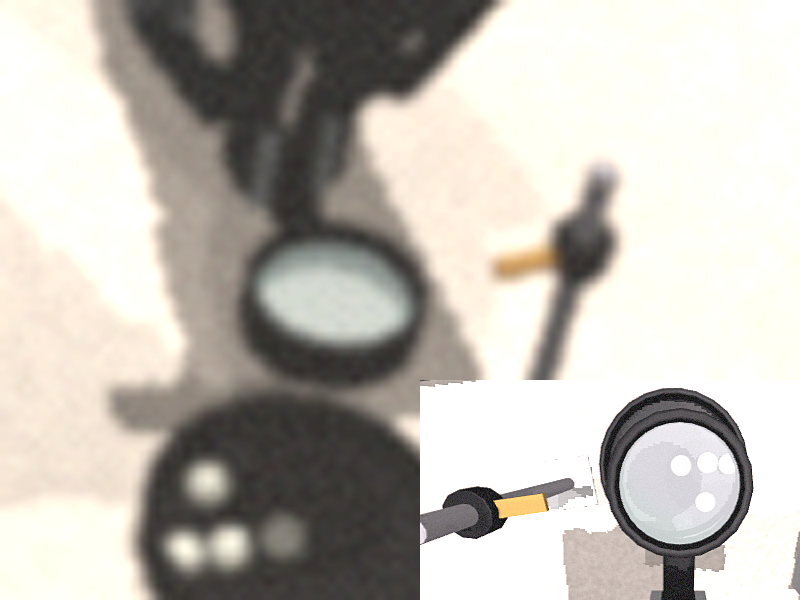

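The final view shows the loupe upright over the dish with four balls in it. Its silhouette centre is at scene px (396.5,188.0) against a predicted lens at (397.0,187.5), and the pointer tip is unmoved at (417,183.5). The lens reads about 2 mm high, so I lower it 2 mm and let it settle.

>>> arm_command(deltas="0 0 1 0 0 0 1; 0 0 2 0 0 0 1; 0 0 2 0 0 0 1; 0 0 2 0 0 0 1; 0 0 2 0 0 0 1")

```text
time_s: 19.9
eef_pos: [0.5245, 0.1435, 0.1247]
tcp_rot: [3.138, 0.127, -0.004]
force: [-1.4, -0.1, -0.5]
finger_gap: 0.012
```

>>> arm_command(deltas="0 0 0 0 0 0 1; 0 0 0 0 0 0 1; 0 0 0 0 0 0 1; 0 0 0 0 0 0 1; 0 0 0 0 0 0 1")

```text
time_s: 20.4
eef_pos: [0.5246, 0.1436, 0.1248]
tcp_rot: [3.138, 0.127, -0.003]
force: [0.3, -0.1, -1.2]
finger_gap: 0.0124
```

Run:
```python
from h import *
s=arm.observe();q,r=tool();print(q,np.degrees(r.as_euler('xyz')),s['finger_gap'],np.abs(s['joint_vel']).max(),s['time_s'])
print('lens',q+r.apply([.06,0,-.0037]))
c,T=snap('top','t14');g=T.min(2).astype(int)
def blobs(I,w):
    x0,y0,x1,y1=w;h=cv2.cvtColor(I[y0:y1,x0:x1],40);k=((h[:,:,2]>150)&(h[:,:,1]<50)).astype(np.uint8)
    return [(st[4],np.round(ce+[x0,y0]).tolist()) for st,ce in zip(*[a[1:] for a in cv2.connectedComponentsWithStats(k)[2:]]) if st[4]>=4]
w=(328,185,360,240)
I0=cv2.imread('pics/top0.png')
for n,I in(('before',I0),('now',T)):
    x0,y0,x1,y1=w;G=I[y0:y1,x0:x1].min(2).astype(int);print(n,np.percentile(G,[5,50,95]))
# tub white peaks
G=cv2.resize(T[185:245,325:362],None,fx=4,fy=4,interpolation=cv2.INTER_CUBIC).min(2);Gb=cv2.GaussianBlur(G,(0,0),3)
mx=(Gb==cv2.dilate(Gb,np.ones((17,17))))&(Gb>130);ys,xs=np.where(mx)
for x,y in zip(xs,ys):
    w3=onplane(c,(325+x/4-.4,185+y/4-.4),.014)[0];t=R.from_euler('z',-16.2,degrees=True).apply(w3-[.575,-.150,0])*1e3
    print('peak',Gb[y,x],np.round(t[:2]))
# bystanders: local shift before/now by phase correlation
for n,(x,y) in dict(rack=(185,186),bottle=(395,183),beaker=(295,155)).items():
    a,b=[cv2.cvtColor(k[y-20:y+20,x-20:x+20],6).astype(np.float32) for k in(I0,T)];print(n,np.round(cv2.phaseCorrelate(a,b),2) if 0 else cv2.phaseCorrelate(a,b))
```

```text
[0.52456427 0.14358642 0.12475175] [1.79975139e+02 1.24619079e-01 4.64157249e+00] 0.012420535735801413 0.001762153719442923 20.4
lens [0.58437525 0.14844399 0.12832124]
before [ 84. 123. 131.]
now [ 89.95 132.   139.  ]
peak 137 [103.  29.]
peak 137 [103.  29.]
peak 137 [103.  28.]
peak 137 [103.  27.]
peak 137 [102.  26.]
peak 137 [101.  21.]
peak 137 [100.  20.]
peak 137 [100.  19.]
peak 137 [100.  19.]
peak 139 [ 76. -57.]
peak 139 [ 76. -58.]
peak 139 [ 76. -59.]
peak 139 [ 75. -60.]
peak 139 [ 75. -60.]
peak 139 [ 75. -61.]
peak 139 [ 75. -62.]
peak 137 [102.  30.]
peak 137 [102.  29.]
peak 137 [102.  28.]
peak 137 [102.  27.]
peak 137 [100.  21.]
peak 137 [100.  20.]
peak 137 [99. 20.]
peak 139 [ 75. -57.]
peak 139 [ 75. -58.]
peak 139 [ 75. -59.]
peak 139 [ 74. -59.]
peak 139 [ 74. -60.]
peak 139 [ 74. -61.]
peak 139 [ 74. -62.]
peak 137 [101.  29.]
peak 137 [101.  28.]
peak 139 [ 75. -56.]
peak 139 [ 74. -57.]
peak 139 [ 74. -58.]
peak 139 [ 74. -58.]
peak 139 [ 74. -59.]
peak 139 [ 73. -60.]
peak 139 [ 73. -61.]
peak 139 [ 73. -62.]
peak 139 [ 74. -56.]
peak 139 [ 74. -57.]

[... 28231 characters left out ...]
 61.]
peak 137 [-89.  60.]
peak 137 [-90.  60.]
peak 135 [-104.   15.]
peak 135 [-104.   15.]
peak 135 [-104.   14.]
peak 135 [-104.   13.]
peak 135 [-105.   12.]
peak 135 [-105.   12.]
peak 135 [-105.   11.]
peak 136 [-108.    2.]
peak 136 [-108.    2.]
peak 136 [-108.    1.]
peak 136 [-108.    0.]
peak 136 [-109.   -1.]
peak 136 [-109.   -1.]
peak 136 [-109.   -2.]
peak 136 [-109.   -3.]
peak 136 [-110.   -4.]
peak 137 [-115.  -20.]
peak 137 [-115.  -21.]
peak 137 [-115.  -22.]
rack ((0.159251135125686, 0.06201303708180106), 0.7525643366575241)
bottle ((0.042893254088056665, 0.04681041604001379), 1.0323130372166633)
beaker ((-0.004075484016695441, 0.035347668135980115), 1.0993510341644288)
```

The peak listing was a badly chosen threshold and tells me nothing about the tub. The other checks are clear: bystanders unmoved, arm still, and lens at (0.584, 0.148, 0.128). Handing in.

```bash
python3 -c "
from workcell import arm
s=arm.observe();print(s['finger_gap'],s['force']);print(arm.close_job())"
```

```text
0.012378511195959417 [-0.29456481 -0.19874121 -1.33161081]
the job is handed in; nothing more can be done
None
```

I scooped four balls out of the tub in one lift, tipped all four into the dish, and stood the scoop back on the bench at about (0.52, 0.01). The job was handed in at about 20.5 s of robot time, with the loupe gripped over the dish. No verdict was reported.

**Last checks:**

| Check | Result |
|---|---|
| Lens position | (0.584, 0.148, 0.128), worked out from the tool pose |
| Dish axis | About (0.584, 0.150); top and wrist views differ by about 4 mm in y |
| Pointer height | About 0.128; one short-baseline reading gave 0.132 |
| Pointer tip | Within 1 px of its start in the last scene picture |
| Arm | Still (joint speeds below 0.002 rad/s), tool level, loupe in the grip |
| Rack, bottle, beaker | Unmoved (shifts below 0.2 px in the top view) |
| Dish | Four balls seen in the last picture |

**Not fully confirmed:**
- **Balls left in the tub:** my final count failed because the threshold was poor. I saw two of the remaining three in a later view, and no ball was seen outside the tub or dish in any picture.
- **Loupe sag:** one wrist view hinted at a few degrees of sag in the grip. The scene view, taken before I lowered it the last 2 mm, put the ring within about 1 mm of the level prediction.
- **Scoop:** I checked that it stood flat right after letting go, not again at the end.

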